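Stop-button check on the material tester

TASK

Check the tester's emergency stop: push the red winged stop button all the way in, then push a wing round clockwise with the fingers, as far as it goes, so that the button comes all the way out again, and let it spring back. Then push the blue reset button all the way down and let go. Only push: never pinch a wing between two fingers, do not press the green start button, and do not lift or shift any of the loose things.

Things in the scene. Friction and masses are not known exactly. Their poses are not given: they have to be found in the camera images.
- stop_box: Fixed yellow stop station, 110 x 110 mm, 55 mm tall, carrying the big red stop button at its centre. Origin: centre of its underside. Its z is up; its x and y are the box's sides. It stands at any yaw.
- stop_top (a point): Centre of the top of the red mushroom stop button, on its turning axis; 95 mm above the table when out, 87 mm when fully in. The button is a dome 36 mm across (nearly flat top 28 mm across) with two straight wings opposite each other, together a bar 92 mm long and 10 mm wide through the axis. The point's x lies along the wings, z is up; it turns with the button, all of which turns and slides as one.
- wing_a (a point): Point inside one wing, on its centre line, 36 mm from the turning axis (along +x of point stop_top), 18 mm below stop_top; the wing ends 10 mm farther out. The wing tops lie 9 mm below stop_top, their undersides 27 mm below it; under the wings is a gap of 13 mm (button out) or 5 mm (in) above the box top.
- wing_b (a point): The same point in the opposite wing (along -x of point stop_top).
- stop_press (a joint): How far the red stop button is pushed in, 0 (out) to 0.008 m (fully in, latched). It takes about 8 N and stays where it is left, until twisted out.
- stop_twist (a joint): Turn of the red stop button, 0 (rest) to 0.7 rad (stop), clockwise seen from above. With the button fully in, turning it (about 0.13 N m, some 4 N on a wing) drives it out along a helix, 11.4 mm per rad, and at the end of the turn it is out. A spring (0.02 to 0.04 N m) turns it back to 0 when let go, and the button stays out.
- reset_box: Fixed grey box, 70 x 70 mm, 45 mm tall, with the blue reset button on top. Origin: centre of its underside. It may stand to the left or the right of the stop station.
- reset_top (a point): Centre of the top of the blue reset button (28 mm across, in a black collar 44 mm across whose top is 12 mm above the box); z is up. Up, it stands 67 mm above the table.
- reset (a joint): Travel of the blue reset button, 0 (up) to 0.006 m (fully down). It springs back; fully down takes about 5 N.
- start_box: Fixed grey box like the reset's, with the green start button on top. Origin: centre of its underside. Not to be used.
- start (a joint): Travel of the green start button, 0 (up) to 0.006 m (down).
- star_knob: Loose black star knob, 56 mm across, 36 mm tall; a bystander, to be left where it is. Origin: centre of its underside.
- weight: Loose steel calibration weight, 44 mm across, 67 mm tall; a bystander, to be left where it is. Origin: centre of its underside.
- tape_roll: Loose orange tape roll lying flat, 90 mm across, 25 mm tall; a bystander, to be left where it is. Origin: centre of its underside.
- wrench: Loose steel wrench lying flat, roughly along y, about 175 mm long, 38 mm wide at the head, 8 mm tall; a bystander, to be left where it is. Origin: in its middle, by its underside.
- bolt_jar: Loose clear jar with black lid, 60 mm across, 80 mm tall; a bystander, to be left where it is. Origin: centre of its underside.
- coupon: Loose brass test strip (dog bone), 160 x 19 x 5 mm, lying flat roughly along y; a bystander, to be left where it is. Origin: centre of its underside.

How it is judged:
By the outcome, as a careful person would: the job done as asked, in the order asked, and still so for the second after the job is handed in, with the robot touching nothing.
It also fails if it takes over 58 s, if anything falls off the work surface, if the arm or the gripper's body presses on something with over 40 N, if the wrist force passes 120 N, or if a joint passes its speed limit or range.

ROBOT

A 6-joint arm with a two-finger parallel gripper is mounted at the origin on the work surface. World frame = base frame: x ahead of the robot, y to its left, z up, the work surface at z = 0. Lengths are in m, angles in degrees, forces in N, time in s.
With the tool pointing down it reaches from about 0.3 to 0.75 m from the base axis. Payload 8.5 kg.
Tool frame: the origin (TCP) lies on the centre line of the jaws, within the pads' length; the fingertips stand 25 mm ahead of it and the grasp point (between the pads) lies 6 mm ahead of it; z points along the fingers, y is the line along which they close (so a half turn about z gives the same grasp; the last joint's range is limited). The gripper opens to 85 mm and grips with 20 to 120 N. Pads are 22 mm wide; open, the fingers measure 114 mm over their backs; the gripper's body (76 mm by 85 mm) begins 54 mm behind the grasp point. The pads swing forward as they close: fully open they stand 13 mm farther back than shut.
Start: joints at [-82.523, 21.807, 74.336, -0, 83.858, -12.336], TCP at [0.186, -0.517, 0.223] pointing down, gripper open.
Joint ranges: [-178.18, 178.18], [-50.72, 133.34], [12.68, 142.11], [-81.47, 261.47], [9.98, 163.14], [-165.26, 165.26]. Speed limits (degrees/s): [136.94, 136.94, 180, 180, 180, 180].

INTERFACE

Orientations are given as a 3x3 rotation matrix whose columns are the frame's x, y, z axes.
In Python, from rig import telemetry, optics, env gives the robot as it stands.
- The arm moves only by the tool send_rows, never from a script. Its argument "deltas" is a list that holds one entry, the list of rows, each a list of 7 numbers: the shift along the tool's x, y, z in m, then the turn, a rotation vector about the tool's x, y, z in rad, then the opening, from -1 (shut) to 1 (fully open), so that 0 is half open. In form: [[[x, y, z, ax, ay, az, grip], ...]]. A call has 1 to 12 rows; each row shifts and turns the commanded pose from where the row before left it, along the tool's axes as they then stand; what a row does not reach is not made up. A row lasts 1/8 s, in which the tool goes at most 62.5 mm and 10.7 degrees, less where a joint would pass 70% of its speed; a pose out of reach is approached as far as the arm can. A call is refused whole if a number of a shift passes 0.0625 or a number of a turn 0.188, either way. A call with a gripper value outside its range is refused whole. The fingers move at their own pace and stop on an object; "squeeze" is the grip in N (left out, the last holds). Time passes only in rows, so rows that do not move let the fingers close. It gives the time, the measured TCP pose, the force, the opening and the grip force at its end, in the units of the state.
- telemetry.observe(): the state, without advancing time (a new reading comes with each control period).
- optics.get_image(name): name is "scene" or "top"; returns a dict with "image" (480x640x3 uint8, red, green, blue), "range_z" (480x640 float32, m along the optical axis (not along the pixel's ray), 0 where there is no reading), "K" (3x3 intrinsics, pixels), "k1" (the pictures are not rectified: a ray, as slopes to the right and down, at radius r is drawn at 1 + k1 r^2 times it, then the intrinsics apply), "rvec" (rotation vector, rad) and "tvec" (3), from world to camera coordinates, as OpenCV has them. Camera axes: x right, y down, z forward; pixel columns grow to the right and rows downward; lengths in m; the calibration is good to about 2 mm. A picture is of the moment at which its call begins.
- env.close_job(): hands the job in; it is judged then, once.
The state is a dict: "time_s": time; "q": joint angles; "qvel": joint speeds; "joint_efforts": joint torques, N m; "position": TCP position; "tool_rot": TCP orientation; "ft_force": force on the tool from outside, world axes, zero at the start; "wrist_torque": the same for the moment, N m; "grip_width": finger opening in m; "gripper_force": force on a finger pad.
Only numpy, scipy, OpenCV 4.12 (cv2) and the standard library are available. Lean on these libraries where they do the work, as an engineer would, in place of code of your own. Each camera call takes 0.05 s, during which the arm holds its last target. There are 200 camera calls.

## Working session

There is one attempt and no reset: what is moved stays moved. The work goes in short steps, Python scripts to look and compute and a tool call to move; the robot and the scene stay as the last step left them, time stands still between calls to the robot, and variables do not carry over. Pictures are saved under pics/ and viewed, at most 10 in all, crops included, and the job is handed in when it is done.

Besides the shell and the picture viewer there is one more tool, called after "Request:" by a JSON object that holds its "name" and its "arguments". send_rows: Moves the arm, as the interface text tells. Its arguments: {"type":"object","properties":{"deltas":{"type":"array"},"squeeze":{"type":"number"}},"required":["deltas"]}

```bash
mkdir -p pics; cat > h.py <<'E'
import numpy as np, cv2
from rig import telemetry, optics, env
def cam(n):
    d=optics.get_image(n); return d
def pts(d):
    """world xyz for all pixels"""
    K=np.array(d["K"]);R=cv2.Rodrigues(np.array(d["rvec"],float))[0];t=np.array(d["tvec"],float).ravel()
    v,u=np.mgrid[0:480,0:640]
    p=np.stack([u,v],-1).reshape(-1,1,2).astype(float)
    s=cv2.undistortPoints(p,K,np.array([d["k1"],0,0,0.])).reshape(480,640,2)
    z=d["range_z"][...,None]
    P=np.concatenate([s*z,z],-1)
    return (P-t)@R, s, R, t
def save(d,n): cv2.imwrite("pics/"+n,cv2.cvtColor(d["image"],cv2.COLOR_RGB2BGR))
E
python3 - <<'E'
from h import *
for n in("top","scene"):
    d=cam(n); save(d,n+"1.png"); np.savez("/tmp/"+n,**d)
    P,s,R,t=pts(d); print(n,-R.T@t,d["K"],d["k1"])
s=telemetry.observe();print(s)
E
```

```text
top [ 0.42782477 -0.01107439  1.09644734] [[478.01595804   0.         318.65868697]
 [  0.         478.01595804 253.13100264]
 [  0.           0.           1.        ]] -0.022036175683153185
scene [1.17473091 0.14871025 1.00322788] [[522.48229826   0.         314.21595429]
 [  0.         522.48229826 233.25888836]
 [  0.           0.           1.        ]] -0.1542231842260304
{'time_s': 0.1, 'q': array([-8.25221872e+01,  2.18368489e+01,  7.43783925e+01,  6.74812844e-04,
        8.38577661e+01, -1.23363505e+01]), 'qvel': array([-0.03954607, -0.1464734 , -0.14916628, -0.00082844,  0.05051889,
        0.05232036]), 'joint_efforts': array([ 3.29749309e-03, -4.49222124e+01, -2.31655204e+01, -1.64674780e-04,
        3.69835980e-03, -5.47748684e-06]), 'position': array([ 0.18639414, -0.51717104,  0.22238804]), 'tool_rot': array([[ 9.40797457e-01,  3.38969204e-01, -1.54219441e-04],
       [ 3.38969120e-01, -9.40796649e-01,  1.26490776e-03],
       [ 2.83675645e-04, -1.24229764e-03, -9.99999188e-01]]), 'ft_force': array([-0.00559471, -0.13519777, -0.37726659]), 'wrist_torque': array([-0.04588412,  0.03845973,  0.01291737]), 'gripper_force': 0.0, 'grip_width': 0.08497660524441523}
```

View pics/top1.png

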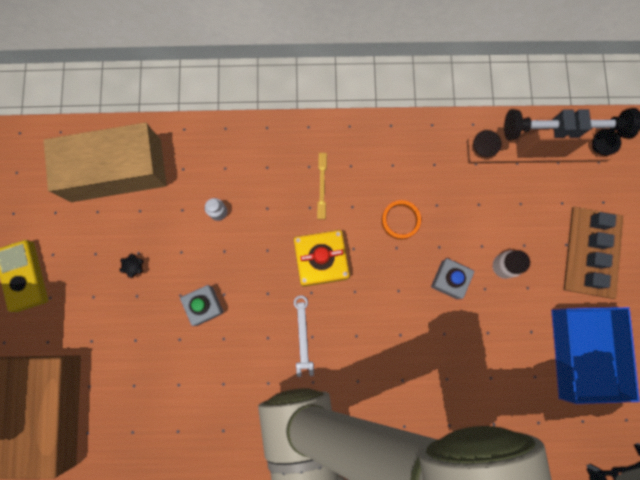

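View pics/scene1.png

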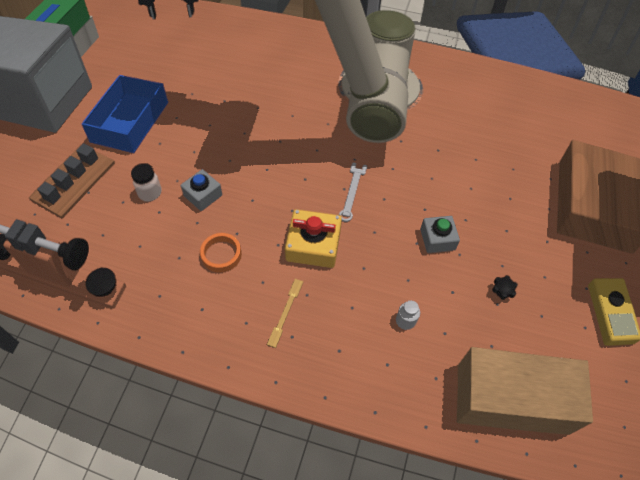

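The top view shows the stop button at about (321,256), with wings nearly along image-horizontal. Blue reset is at (456,278), green start at (199,304), and the jar at (513,262). Next I measure with colour and depth.

```bash
python3 - <<'E'
from h import *
for n in("top","scene"):
    d=dict(np.load(f"/tmp/{n}.npz")); P,s,R,t=pts(d); C=-R.T@t
    hsv=cv2.cvtColor(d["image"],cv2.COLOR_RGB2HSV)
    H,S,V=[hsv[...,i].astype(int) for i in range(3)]
    v,u=np.mgrid[0:480,0:640]
    def onplane(uv,z):
        sl=cv2.undistortPoints(np.array(uv,float).reshape(-1,1,2),d["K"],np.array([d["k1"],0,0,0])).reshape(-1,2)
        r=np.c_[sl,np.ones(len(sl))]@R; return C+r*((z-C[2])/r[:,2])[:,None]
    c0=(321,257) if n=="top" else (314,232)
    m=((H<4)|(H>174))&(S>150)&(V>110)&(abs(u-c0[0])<45)&(abs(v-c0[1])<45)
    Q=P[m]; print(n,"red n",m.sum(),"z",np.percentile(Q[:,2],[5,50,95,99]))
    w=m&(P[...,2]>0.075); Q=P[w];
    print(" red mean",Q.mean(0)," rect",cv2.minAreaRect(Q[:,:2].astype(np.float32)))
    top=Q[Q[:,2]>0.0895]; print(" dome",len(top),top.mean(0), (top.min(0)+top.max(0))/2)
    if n=="top":
        print(" px rect",cv2.minAreaRect(np.c_[u[m],v[m]].astype(np.float32)))
    y=(H>20)&(H<32)&(S>150)&(abs(u-c0[0])<50)&(abs(v-c0[1])<50)&(abs(P[...,2]-.055)<.006)
    r=cv2.minAreaRect(P[y][:,:2].astype(np.float32)); print(" box",r)
    c1=(456,278) if n=="top" else (200,182)
    b=(H>105)&(H<130)&(S>150)&(V>80)&(abs(u-c1[0])<20)&(abs(v-c1[1])<20)
    Q=P[b];print(" blue",b.sum(),np.median(Q,0),onplane([[u[b].mean(),v[b].mean()]],.066))
    e=(S<60)&(abs(u-c1[0])<28)&(abs(v-c1[1])<28)&(abs(P[...,2]-.045)<.006)
    print(" rbox",cv2.minAreaRect(P[e][:,:2].astype(np.float32)))
d=dict(np.load("/tmp/top.npz"))
a=cv2.resize(d["image"][215:305,270:380],None,fx=7,fy=6.5,interpolation=cv2.INTER_CUBIC)
cv2.imwrite("pics/crop.png",a[...,::-1])
E
```

```text
top red n 242 z [0.08229093 0.0920158  0.09586737 0.0969965 ]
 red mean [ 0.57189298 -0.02607211  0.09120937]  rect ((0.5694068670272827, -0.03538366034626961), (0.05949157476425171, 0.03416474908590317), 70.77507781982422)
 dome 166 [ 0.57199271 -0.02594371  0.09315193] [ 0.57191909 -0.0262221   0.09399701]
 px rect ((324.66119384765625, 256.1561584472656), (29.259929656982422, 15.859583854675293), 17.52556800842285)
 box ((0.571982204914093, -0.02713565155863762), (0.10751263052225113, 0.10719840973615646), 7.873662948608398)
 blue 128 [ 0.52078486 -0.32146113  0.06639531] [[ 0.52080661 -0.32116272  0.066     ]]
 rbox ((0.5206438899040222, -0.3207722008228302), (0.06906244158744812, 0.07078122347593307), 64.02164459228516)
scene red n 215 z [0.08454649 0.09237872 0.09707064 0.09866187]
 red mean [ 0.5825333  -0.02247719  0.09573715]  rect ((0.8624528646469116, 0.0801621749997139), (0.6335393190383911, 0.08656568080186844), 20.16122817993164)
 dome 146 [ 0.583285   -0.02252552  0.10015722] [0.86962672 0.04084307 0.54637988]
 box ((0.5744081735610962, -0.024604763835668564), (0.09886910021305084, 0.09955845028162003), 6.67064094543457)
 blue 96 [ 0.52674969 -0.31724571  0.06687415] [[ 0.5260402 -0.3179485  0.066    ]]
 rbox ((0.5253614187240601, -0.3177608251571655), (0.0709918886423111, 0.06999949365854263), 63.05763244628906)
```

View pics/crop.png

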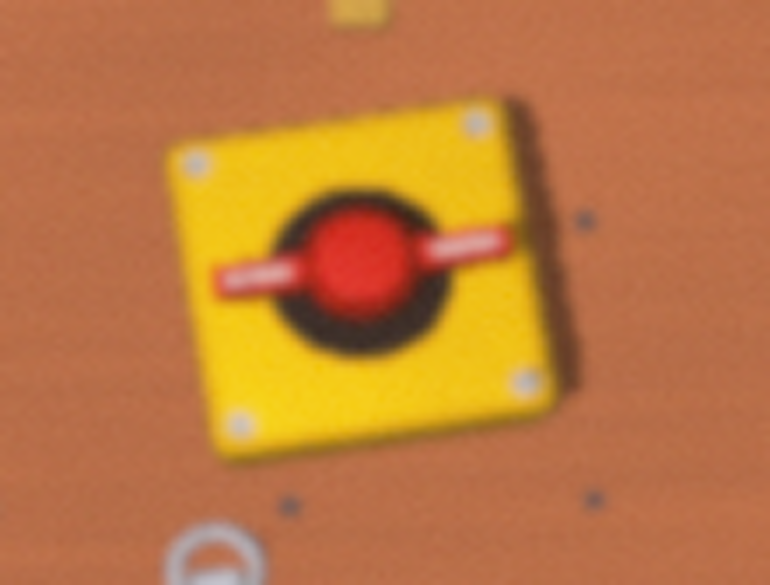

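The two cameras agree to within a few mm: stop at about (0.572,-0.026) with the wing axis at azimuth about 99°/-81°, and reset at about (0.522,-0.320). All of this fits the given heights and sizes. First move is to above the stop, with the tool x along the wings and the fingers shut.

```bash
cat >> h.py <<'E'
from scipy.linalg import fractional_matrix_power as fmp
def rows(x,y,z,az,n):
    """constant tool-frame row taking the tool, pointing down, to x,y,z with tool x at azimuth az, in n rows"""
    s=telemetry.observe(); T0=np.eye(4);T0[:3,:3]=s["tool_rot"];T0[:3,3]=s["position"]
    a=np.radians(az);c,q=np.cos(a),np.sin(a);T1=np.eye(4)
    T1[:3,:3]=[[c,q,0],[q,-c,0],[0,0,-1]];T1[:3,3]=x,y,z
    D=np.real(fmp(np.linalg.inv(T0)@T1,1/n))
    print(n,"rows:",np.round(np.r_[D[:3,3],cv2.Rodrigues(D[:3,:3])[0].ravel()],4))
def st():
    s=telemetry.observe();R=s["tool_rot"]
    print("t%.2f"%s["time_s"],np.round(s["position"],4),"az %.1f"%np.degrees(np.arctan2(R[1,0],R[0,0])),"z",np.round(R[:,2],4),"F",np.round(s["ft_force"],1),"q",np.round(s["q"],1),s["grip_width"])
E
python3 -c "
from h import *
rows(.572,-.026,.15,99,12)"
```

```text
12 rows: [ 5.620e-02  4.200e-03  6.000e-03 -1.000e-04 -1.000e-04 -1.152e-01]
```

Request:
{"name": "send_rows", "arguments": {"deltas": [[[0.0562,0.0042,0.006,0,0,-0.1152,-1],[0.0562,0.0042,0.006,0,0,-0.1152,-1],[0.0562,0.0042,0.006,0,0,-0.1152,-1],[0.0562,0.0042,0.006,0,0,-0.1152,-1],[0.0562,0.0042,0.006,0,0,-0.1152,-1],[0.0562,0.0042,0.006,0,0,-0.1152,-1],[0.0562,0.0042,0.006,0,0,-0.1152,-1],[0.0562,0.0042,0.006,0,0,-0.1152,-1],[0.0562,0.0042,0.006,0,0,-0.1152,-1],[0.0562,0.0042,0.006,0,0,-0.1152,-1],[0.0562,0.0042,0.006,0,0,-0.1152,-1],[0.0562,0.0042,0.006,0,0,-0.1152,-1]]]}}

```text
time_s: 1.6
position: [0.572, -0.0249, 0.1503]
tool_rot: [[-0.161, 0.987, -0.0], [0.987, 0.161, 0.0], [0.0, -0.0, -1.0]]
ft_force: [0.5, -0.6, -0.5]
grip_width: -0.0002
gripper_force: 0.0
```

Request:
{"name": "send_rows", "arguments": {"deltas": [[[0,0,0,0,0,0,-1],[0,0,0,0,0,0,-1]]]}}

```text
time_s: 1.85
position: [0.572, -0.027, 0.1508]
tool_rot: [[-0.156, 0.988, -0.0], [0.988, 0.156, -0.0], [-0.0, -0.0, -1.0]]
ft_force: [0.0, -0.0, -0.8]
grip_width: 0.0001
gripper_force: 0.0
```

```bash
python3 - <<'E'
from h import *
st(); rows(.572,-.026,.123,99,2)
d=cam("scene"); a=cv2.resize(d["image"][130:290,215:415],None,fx=3.5,fy=3.5,interpolation=cv2.INTER_CUBIC)
cv2.imwrite("pics/s2.png",a[...,::-1])
E
```

```text
t1.85 [ 0.572  -0.027   0.1508] az 99.0 z [-3.e-04 -2.e-04 -1.e+00] F [ 0.  -0.  -0.8] q [-14.5  27.5  77.4  -0.   75.1 -23.5] 7.797417731968321e-05
2 rows: [ 0.0005  0.0001  0.0139 -0.0001  0.0001 -0.    ]
```

View pics/s2.png

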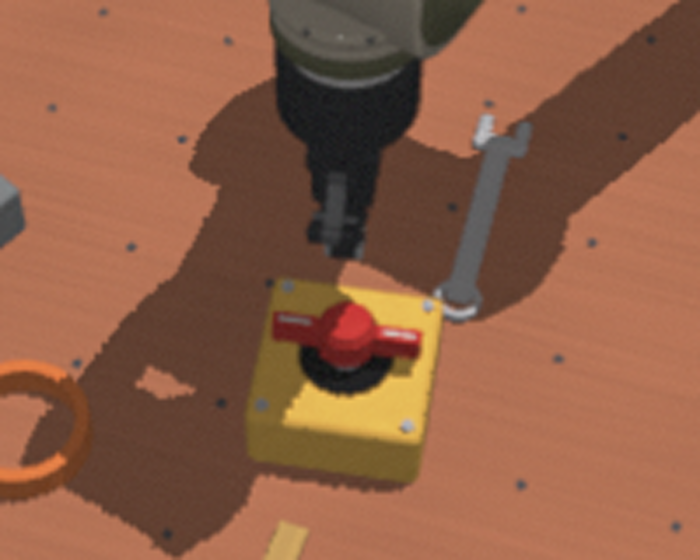

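The scene crop shows the shut fingers centred above the dome at about (345,320), with the wings clear. Pressing now.

Request:
{"name": "send_rows", "arguments": {"deltas": [[[0,0,0.014,0,0,0,-1],[0,0,0.014,0,0,0,-1],[0,0,0.003,0,0,0,-1],[0,0,0.003,0,0,0,-1],[0,0,0.003,0,0,0,-1],[0,0,0.002,0,0,0,-1],[0,0,0,0,0,0,-1]]]}}

```text
time_s: 2.78
position: [0.572, -0.0267, 0.1119]
tool_rot: [[-0.157, 0.988, -0.0], [0.988, 0.157, -0.0], [-0.0, -0.0, -1.0]]
ft_force: [0.2, 0.1, -0.4]
grip_width: 0.0003
gripper_force: 0.0
```

Request:
{"name": "send_rows", "arguments": {"deltas": [[[0,0,0.002,0,0,0,-1],[0,0,0.002,0,0,0,-1]]]}}

```text
time_s: 3.02
position: [0.572, -0.0267, 0.1079]
tool_rot: [[-0.157, 0.988, 0.0], [0.988, 0.157, -0.0], [-0.0, 0.0, -1.0]]
ft_force: [0.1, 0.3, -0.3]
grip_width: 0.0003
gripper_force: 0.0
```

```bash
python3 - <<'E'
from h import *
st()
d=cam("scene"); a=cv2.resize(d["image"][150:270,225:405],None,fx=4,fy=4,interpolation=cv2.INTER_CUBIC)
cv2.imwrite("pics/s3.png",a[...,::-1])
E
```

```text
t3.02 [ 0.572  -0.0267  0.1079] az 99.0 z [ 1.e-04 -0.e+00 -1.e+00] F [ 0.1  0.3 -0.3] q [-14.5  30.1  80.8  -0.   69.1 -23.5] 0.00032124778326865787
```

View pics/s3.png

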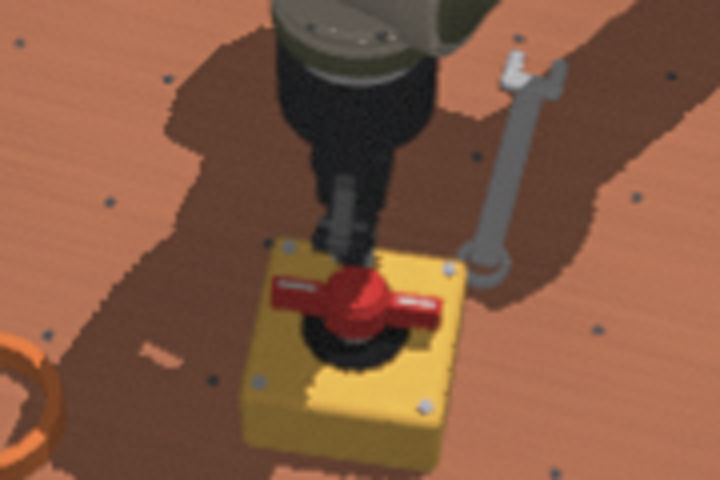

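The fingertips are at about (350,262), right behind or above the dome at (360,280), with no contact yet. I'll measure the tip with depth.

```bash
python3 - <<'E'
from h import *
d=cam("scene"); P,s,R,t=pts(d)
for v in range(205,232,2):
    print(v,[ (u,*np.round(P[v,u]*1000).astype(int),*(d["image"][v,u]//10)) for u in (309,313,317)])
E
```

```text
205 [(309, np.int64(623), np.int64(-21), np.int64(215), np.uint8(6), np.uint8(6), np.uint8(6)), (313, np.int64(613), np.int64(-16), np.int64(203), np.uint8(4), np.uint8(4), np.uint8(4)), (317, np.int64(585), np.int64(-16), np.int64(168), np.uint8(3), np.uint8(3), np.uint8(3))]
207 [(309, np.int64(627), np.int64(-20), np.int64(214), np.uint8(7), np.uint8(6), np.uint8(7)), (313, np.int64(616), np.int64(-15), np.int64(202), np.uint8(5), np.uint8(5), np.uint8(5)), (317, np.int64(584), np.int64(-16), np.int64(159), np.uint8(3), np.uint8(3), np.uint8(3))]
209 [(309, np.int64(629), np.int64(-19), np.int64(210), np.uint8(6), np.uint8(5), np.uint8(6)), (313, np.int64(625), np.int64(-12), np.int64(208), np.uint8(3), np.uint8(3), np.uint8(3)), (317, np.int64(609), np.int64(-9), np.int64(189), np.uint8(3), np.uint8(3), np.uint8(3))]
211 [(309, np.int64(631), np.int64(-18), np.int64(206), np.uint8(5), np.uint8(5), np.uint8(5)), (313, np.int64(631), np.int64(-10), np.int64(211), np.uint8(4), np.uint8(3), np.uint8(4)), (317, np.int64(608), np.int64(-9), np.int64(181), np.uint8(3), np.uint8(3), np.u
[... 2084 characters left out ...]
), np.int64(92), np.uint8(14), np.uint8(4), np.uint8(4)), (317, np.int64(586), np.int64(-14), np.int64(91), np.uint8(15), np.uint8(4), np.uint8(4))]
229 [(309, np.int64(592), np.int64(-30), np.int64(85), np.uint8(9), np.uint8(3), np.uint8(3)), (313, np.int64(590), np.int64(-22), np.int64(86), np.uint8(13), np.uint8(4), np.uint8(3)), (317, np.int64(590), np.int64(-13), np.int64(89), np.uint8(13), np.uint8(4), np.uint8(3))]
231 [(309, np.int64(593), np.int64(-30), np.int64(79), np.uint8(9), np.uint8(3), np.uint8(3)), (313, np.int64(591), np.int64(-21), np.int64(80), np.uint8(9), np.uint8(3), np.uint8(2)), (317, np.int64(591), np.int64(-13), np.int64(84), np.uint8(9), np.uint8(3), np.uint8(3))]
```

The dome is still at 95 mm, and the tip's lower edge is well above it (about 0.11). I'll go on down in small steps by force.

Request:
{"name": "send_rows", "arguments": {"deltas": [[[0,0,0.003,0,0,0,-1],[0,0,0.003,0,0,0,-1],[0,0,0.003,0,0,0,-1]]]}}

```text
time_s: 3.5
position: [0.5719, -0.0267, 0.0986]
tool_rot: [[-0.157, 0.988, -0.0], [0.988, 0.157, 0.0], [0.0, -0.0, -1.0]]
ft_force: [0.8, 0.3, 0.3]
grip_width: -0.0001
gripper_force: 0.0
```

Request:
{"name": "send_rows", "arguments": {"deltas": [[[0,0,0.003,0,0,0,-1],[0,0,0.003,0,0,0,-1]]]}}

```text
time_s: 3.75
position: [0.572, -0.0267, 0.0927]
tool_rot: [[-0.157, 0.988, -0.0], [0.988, 0.157, 0.0], [0.0, -0.0, -1.0]]
ft_force: [0.6, -0.5, -0.9]
grip_width: -0.0002
gripper_force: 0.0
```

```bash
python3 - <<'E'
from h import *
o=[]
for n,(v,u) in(("scene",(170,225)),("top",(200,230))):
    d=cam(n); o.append(cv2.resize(d["image"][v:v+110,u:u+180],None,fx=4.4,fy=2.7*1,interpolation=cv2.INTER_CUBIC) if 0 else cv2.resize(d["image"][v:v+130,u:u+175],None,fx=2.28,fy=2.28*1.0,interpolation=cv2.INTER_CUBIC))
    P,s,R,t=pts(d)
    hsv=cv2.cvtColor(d["image"],cv2.COLOR_RGB2HSV)
    g=(hsv[...,1]<70)&(abs(P[...,0]-.572)<.03)&(abs(P[...,1]+.026)<.03)&(P[...,2]>.06)&(P[...,2]<.14)
    print(n,g.sum(),P[g].min(0) if g.any() else 0,np.percentile(P[g],[5,50,95],axis=0) if g.any() else 0)
cv2.imwrite("pics/s4.png",np.hstack(o)[...,::-1]); st()
E
```

```text
scene 26 [ 0.57035716 -0.05571533  0.06001574] [[ 0.57263586 -0.05361206  0.06015437]
 [ 0.58177427 -0.02081984  0.08806852]
 [ 0.59775567  0.0011719   0.11642837]]
top 2 [ 0.54767989 -0.0173381   0.06004463] [[ 0.54779208 -0.01723132  0.06004613]
 [ 0.5488018  -0.01627029  0.06005957]
 [ 0.54981151 -0.01530927  0.06007301]]
t3.85 [ 0.5718 -0.0267  0.0926] az 99.0 z [-6.e-04  2.e-04 -1.e+00] F [0.4 0.4 0.2] q [-14.5  31.1  81.8   0.   67.1 -23.5] 3.2265283209579734e-05
```

View pics/s4.png

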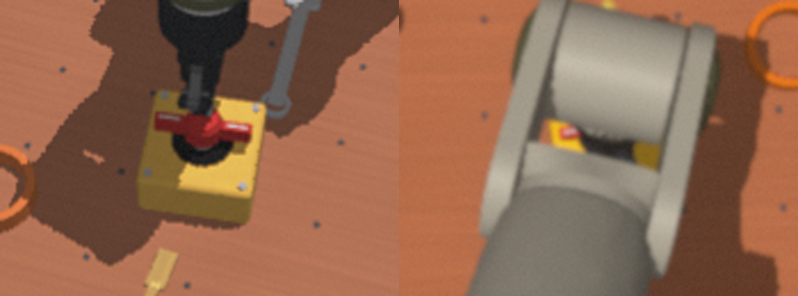

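The fingertip now overlaps the dome in the scene view (about (205,110)). I'll check whether the button has moved and where the tip is, comparing with the first depth picture.

```bash
cat >> h.py <<'E'
def wings(d):
    P,s,R,t=pts(d); h=cv2.cvtColor(d["image"],cv2.COLOR_RGB2HSV).astype(int)
    m=((h[...,0]<4)|(h[...,0]>174))&(h[...,1]>90)&(h[...,2]>60)
    q=P-[.573,-.0255,0]; r=np.hypot(q[...,0],q[...,1])
    m&=(r<.055)&(P[...,2]>.05)&(P[...,2]<.11)
    for side,k in(("-y",q[...,1]<0),("+y",q[...,1]>0)):
        w=m&k&(r>.024); W=P[w]
        if len(W)>3: print(" wing",side,len(W),"z 50/90 %.4f %.4f"%tuple(np.percentile(W[:,2],[50,90])),"az %.1f"%np.degrees(np.arctan2(*np.median(q[w],0)[[1,0]])))
    D=P[m&(r<.02)]
    if len(D)>3: print(" dome",len(D),np.percentile(D[:,2],[50,90]))
E
python3 - <<'E'
from h import *
print("before");wings(dict(np.load("/tmp/scene.npz")))
d=cam("scene");print("now");wings(d)
P,*_=pts(d)
for v in range(205,226,2): print(v,[tuple(np.round(P[v,u]*1000).astype(int).tolist())+tuple((d["image"][v,u]//10).tolist()) for u in (308,312,316)])
E
```

```text
before
 wing -y 56 z 50/90 0.0834 0.0871 az -70.0
 wing +y 59 z 50/90 0.0827 0.0866 az 86.0
 dome 208 [0.09247118 0.09639303]
now
 wing -y 60 z 50/90 0.0823 0.0874 az -69.9
 wing +y 59 z 50/90 0.0829 0.0871 az 86.5
 dome 180 [0.09165833 0.09557532]
205 [(591, -33, 168, 4, 4, 5), (615, -17, 206, 6, 6, 6), (587, -17, 169, 3, 3, 3)]
207 [(620, -24, 203, 5, 5, 5), (618, -16, 203, 6, 6, 6), (587, -17, 162, 3, 3, 3)]
209 [(623, -23, 200, 6, 6, 6), (621, -15, 201, 5, 5, 6), (586, -18, 154, 3, 3, 3)]
211 [(624, -22, 197, 6, 6, 6), (622, -15, 196, 5, 5, 6), (613, -10, 187, 5, 5, 5)]
213 [(627, -22, 194, 5, 5, 6), (626, -14, 195, 5, 4, 5), (624, -7, 196, 3, 2, 3)]
215 [(632, -20, 195, 6, 6, 6), (630, -12, 196, 5, 4, 4), (625, -6, 191, 3, 3, 3)]
217 [(634, -19, 191, 5, 5, 5), (633, -12, 194, 3, 3, 3), (1175, 149, 1003, 3, 3, 3)]
219 [(582, -35, 105, 8, 5, 5), (583, -26, 111, 3, 3, 3), (578, -19, 108, 6, 7, 7)]
221 [(583, -35, 100, 10, 3, 3), (576, -28, 92, 10, 3, 3), (573, -20, 93, 9, 4, 4)]
223 [(585, -34, 95, 10, 3, 2), (581, -27, 93, 10, 3, 2), (580, -18, 96, 12, 3, 3)]
225 [(588, -33, 93, 10, 3, 3), (587, -25, 96, 10, 3, 3), (583, -17, 92, 20, 6, 5)]
```

The button is still fully out (wing tops 87 mm). The tip sits around z≈0.10, so the tool is shorter than assumed. I'll keep descending in small steps until there is force.

Request:
{"name": "send_rows", "arguments": {"deltas": [[[0,0,0.002,0,0,0,-1],[0,0,0.002,0,0,0,-1]]]}}

```text
time_s: 4.15
position: [0.572, -0.0268, 0.0889]
tool_rot: [[-0.157, 0.988, 0.0], [0.988, 0.157, -0.0], [-0.0, 0.0, -1.0]]
ft_force: [-0.2, -0.2, -0.7]
grip_width: 0.0001
gripper_force: 0.0
```

Request:
{"name": "send_rows", "arguments": {"deltas": [[[0,0,0.002,0,0,0,-1],[0,0,0.002,0,0,0,-1]]]}}

```text
time_s: 4.4
position: [0.5722, -0.0268, 0.0854]
tool_rot: [[-0.157, 0.988, 0.001], [0.988, 0.157, -0.0], [-0.0, 0.001, -1.0]]
ft_force: [-2.6, 1.5, 8.0]
grip_width: 0.0001
gripper_force: 3.6
```

Request:
{"name": "send_rows", "arguments": {"deltas": [[[0,0,0.002,0,0,0,-1],[0,0,0.002,0,0,0,-1]]]}}

```text
time_s: 4.65
position: [0.5722, -0.0267, 0.0817]
tool_rot: [[-0.157, 0.988, 0.001], [0.988, 0.157, -0.0], [-0.0, 0.001, -1.0]]
ft_force: [-2.5, -0.0, 7.6]
grip_width: -0.0
gripper_force: 3.6
```

Contact: 8 N at TCP≈0.087, which is the button sliding. Continuing until the force rises.

Request:
{"name": "send_rows", "arguments": {"deltas": [[[0,0,0.0015,0,0,0,-1],[0,0,0.0015,0,0,0,-1]]]}}

```text
time_s: 4.9
position: [0.5722, -0.0268, 0.0787]
tool_rot: [[-0.157, 0.988, 0.001], [0.988, 0.157, -0.0], [-0.0, 0.001, -1.0]]
ft_force: [-2.6, -0.0, 7.4]
grip_width: 0.0003
gripper_force: 3.6
```

Request:
{"name": "send_rows", "arguments": {"deltas": [[[0,0,0.0015,0,0,0,-1],[0,0,0,0,0,0,-1]]]}}

```text
time_s: 5.15
position: [0.5724, -0.0268, 0.0782]
tool_rot: [[-0.157, 0.988, 0.002], [0.988, 0.157, -0.001], [-0.001, 0.002, -1.0]]
ft_force: [-3.5, 1.0, 14.7]
grip_width: -0.0
gripper_force: 7.3
```

```bash
python3 -c "
from h import *
st(); wings(cam('scene'))"
```

```text
t5.15 [ 0.5724 -0.0268  0.0782] az 99.0 z [ 2.3e-03 -6.0e-04 -1.0e+00] F [-3.5  1.  14.7] q [-14.5  32.1  82.8  -0.   65.  -23.5] -4.759267021387405e-05
 wing -y 58 z 50/90 0.0753 0.0801 az -69.7
 wing +y 63 z 50/90 0.0752 0.0796 az 86.2
 dome 159 [0.08298583 0.08749253]
```

The button is fully in (87 mm, bottomed), so the tip is about 9 mm behind the reported TCP. Next is a slightly firmer press, then lift, go beside the -y wing on its far side, and come down to tip z≈0.064.

Request:
{"name": "send_rows", "arguments": {"deltas": [[[0,0,0.001,0,0,0,-1],[0,0,0,0,0,0,-1],[0,0,-0.015,0,0,0,-1],[0,0,-0.016,0,0,0,-1],[-0.017,0.015,0,0,0,0,-1],[-0.017,0.015,0,0,0,0,-1],[0,0,0,0,0,0,-1]]]}}

```text
time_s: 6.08
position: [0.6075, -0.0564, 0.1062]
tool_rot: [[-0.156, 0.988, 0.0], [0.988, 0.156, -0.0], [-0.0, 0.0, -1.0]]
ft_force: [-0.0, -0.3, 0.3]
grip_width: -0.0003
gripper_force: 0.0
```

```bash
python3 - <<'E'
from h import *
st(); d=cam("scene"); wings(d)
a=cv2.resize(d["image"][150:270,225:405],None,fx=4,fy=4,interpolation=cv2.INTER_CUBIC)
cv2.imwrite("pics/s5.png",a[...,::-1])
E
```

```text
t6.08 [ 0.6075 -0.0564  0.1062] az 99.0 z [ 3.e-04 -1.e-04 -1.e+00] F [-0.  -0.3  0.3] q [-16.4  33.5  74.4  -0.   72.1 -25.4] -0.0003127168769472777
 wing -y 29 z 50/90 0.0691 0.0786 az -66.2
 wing +y 63 z 50/90 0.0756 0.0791 az 85.3
 dome 206 [0.08486393 0.08761551]
```

View pics/s5.png

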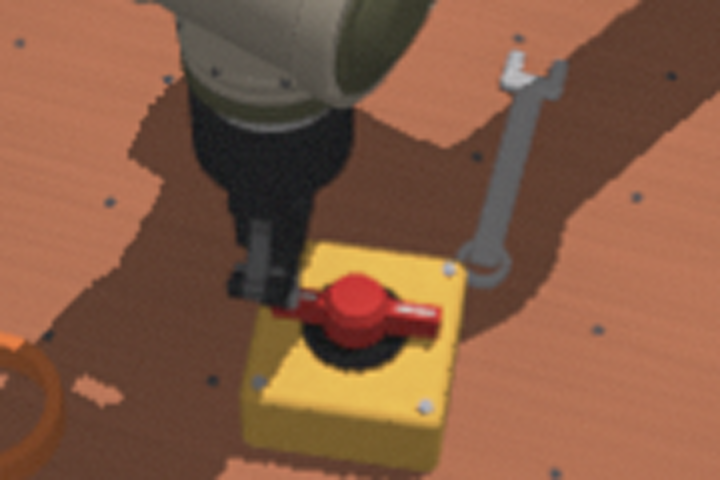

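The tip is at crop (265,297), left of the dome and above the wing level. I'll check its position by ray before descending.

```bash
python3 - <<'E'
from h import *
d=cam("scene"); P,s,R,t=pts(d); C=-R.T@t
for uv in((283,222),(291,224),(299,226)):
    r=np.r_[s[uv[1],uv[0]],1]@R
    print(uv,[np.round((C+r*(z-C[2])/r[2])*1000) for z in(.082,.115)])
g=(d["image"].max(-1)<75)
v,u=np.mgrid[0:480,0:640]; b=g&(abs(u-291)<14)&(v>214)&(v<228)&(P[...,2]>.07)
for q in range(214,229): 
    k=b[q]; 
    if k.any(): print(q,u[q][k].min(),u[q][k].max(),np.round(np.median(P[q][k],0)*1000),np.round(P[q][k].min(0)*1000),np.round(P[q][k].max(0)*1000))
E
```

```text
(283, 222) [array([590., -89.,  82.]), array([611., -80., 115.])]
(291, 224) [array([590., -71.,  82.]), array([611., -63., 115.])]
(299, 226) [array([589., -53.,  82.]), array([610., -46., 115.])]
215 288 299 [635. -46. 186.] [619. -52. 166.] [656. -42. 215.]
216 284 299 [651. -48. 201.] [620. -60. 163.] [659. -42. 215.]
217 284 299 [653. -45. 203.] [619. -60. 160.] [660. -38. 214.]
218 283 299 [658. -45. 207.] [620. -59. 158.] [663. -38. 210.]
219 283 298 [660. -43. 208.] [633. -58. 174.] [1175.  149. 1003.]
220 282 299 [662. -42. 208.] [631. -60. 168.] [1175.  149. 1003.]
221 282 299 [664. -44. 208.] [630. -60. 163.] [668. -35. 211.]
222 282 299 [665. -44. 206.] [613. -59. 134.] [670. -34. 210.]
223 283 298 [666. -43. 205.] [634. -57. 162.] [670. -34. 208.]
224 283 297 [667. -44. 203.] [645. -57. 175.] [670. -35. 206.]
225 290 297 [665. -39. 200.] [615. -64. 117.] [669. -35. 205.]
226 292 297 [621. -51. 127.] [619. -57. 124.] [622. -47. 129.]
```

The tip front face is at about x=0.621, z≈0.12, consistent with TCP xy and a 14 mm half thickness. There is clearance of about 11 mm to the wing, so I descend.

Request:
{"name": "send_rows", "arguments": {"deltas": [[[0,0,0.015,0,0,0,-1],[0,0,0.012,0,0,0,-1],[0,0,0.01,0,0,0,-1],[0,0,0.008,0,0,0,-1],[0,0,0.005,0,0,0,-1],[0,0,0,0,0,0,-1]]]}}

```text
time_s: 6.92
position: [0.6069, -0.0556, 0.0562]
tool_rot: [[-0.157, 0.988, -0.0], [0.988, 0.157, 0.0], [0.0, -0.0, -1.0]]
ft_force: [0.3, 0.3, 0.5]
grip_width: -0.0003
gripper_force: 0.0
```

Request:
{"name": "send_rows", "arguments": {"deltas": [[[0,-0.004,0,0,0,0,-1],[0,-0.004,0,0,0,0,-1]]]}}

```text
time_s: 7.18
position: [0.5988, -0.0569, 0.0567]
tool_rot: [[-0.157, 0.988, 0.0], [0.988, 0.157, -0.0], [-0.0, 0.0, -1.0]]
ft_force: [-0.2, 0.1, -0.2]
grip_width: 0.0001
gripper_force: 0.0
```

Request:
{"name": "send_rows", "arguments": {"deltas": [[[0,-0.002,0,0,0,0,-1],[0,-0.002,0,0,0,0,-1]]]}}

```text
time_s: 7.42
position: [0.5957, -0.0576, 0.0568]
tool_rot: [[-0.157, 0.988, 0.002], [0.988, 0.157, -0.0], [-0.001, 0.002, -1.0]]
ft_force: [4.2, -0.4, 0.1]
grip_width: 0.0
gripper_force: 2.1
```

Contact with the wing (4 N). Now I push round clockwise along the arc.

Request:
{"name": "send_rows", "arguments": {"deltas": [[[-0.0015,-0.003,0,0,0,0.0873,-1],[-0.0015,-0.003,0,0,0,0.0873,-1],[-0.0015,-0.003,0,0,0,0.0873,-1],[-0.0015,-0.003,0,0,0,0.0873,-1]]]}}

```text
time_s: 7.92
position: [0.5848, -0.0642, 0.0575]
tool_rot: [[0.194, 0.981, 0.005], [0.981, -0.194, -0.001], [-0.0, 0.005, -1.0]]
ft_force: [4.9, -1.1, 3.2]
grip_width: -0.0003
gripper_force: 2.6
```

```bash
python3 -c "
from h import *
st(); wings(cam('scene'))"
```

```text
t7.92 [ 0.5848 -0.0642  0.0575] az 78.8 z [ 0.0046 -0.0011 -1.    ] F [ 4.9 -1.1  3.2] q [-17.8  34.8  81.5   0.   63.4  -6.6] -0.00034572173435323974
 wing -y 14 z 50/90 0.0778 0.0813 az -86.6
 wing +y 69 z 50/90 0.0778 0.0824 az 67.8
 dome 202 [0.08780522 0.091435  ]
```

It is turning and rising as expected (about 18° and +3 mm). Continuing.

Request:
{"name": "send_rows", "arguments": {"deltas": [[[-0.0015,-0.003,0,0,0,0.0873,-1],[-0.0015,-0.003,0,0,0,0.0873,-1],[-0.0015,-0.003,0,0,0,0.0873,-1]]]}}

```text
time_s: 8.35
position: [0.5747, -0.0663, 0.0574]
tool_rot: [[0.44, 0.898, 0.004], [0.898, -0.44, -0.001], [0.0, 0.004, -1.0]]
ft_force: [3.9, -1.5, 2.5]
grip_width: 0.0
gripper_force: 2.4
```

Request:
{"name": "send_rows", "arguments": {"deltas": [[[-0.0012,-0.0024,0,0,0,0.07,-1]]]}}

```text
time_s: 8.48
position: [0.5719, -0.0663, 0.0573]
tool_rot: [[0.501, 0.865, 0.003], [0.865, -0.501, -0.001], [0.0, 0.004, -1.0]]
ft_force: [3.9, -1.9, 3.3]
grip_width: 0.0003
gripper_force: 2.3
```

```bash
python3 -c "
from h import *
st(); wings(cam('scene'))"
```

```text
t8.47 [ 0.5719 -0.0663  0.0573] az 59.9 z [ 0.0034 -0.0015 -1.    ] F [ 3.9 -1.9  3.3] q [-18.4  33.8  83.7  -0.   62.3  11.7] 0.0002640436784393507
 wing -y 14 z 50/90 0.0833 0.0863 az -106.5
 wing +y 70 z 50/90 0.0822 0.0862 az 52.0
 dome 208 [0.09083757 0.09456768]
```

Nearly out. I'll keep pushing in small steps until the force rises at the stop.

Request:
{"name": "send_rows", "arguments": {"deltas": [[[-0.0007,-0.0012,0,0,0,0.035,-1],[-0.0007,-0.0012,0,0,0,0.02,-1]]]}}

```text
time_s: 8.78
position: [0.5693, -0.0661, 0.0571]
tool_rot: [[0.547, 0.837, 0.004], [0.837, -0.547, -0.001], [0.001, 0.004, -1.0]]
ft_force: [8.7, -2.2, 3.4]
grip_width: -0.0003
gripper_force: 4.2
```

Request:
{"name": "send_rows", "arguments": {"deltas": [[[-0.0005,-0.0012,0,0,0,0.02,-1],[0,0,0,0,0,0,-1]]]}}

```text
time_s: 9.02
position: [0.5688, -0.0661, 0.0573]
tool_rot: [[0.563, 0.826, 0.006], [0.826, -0.563, -0.002], [0.002, 0.006, -1.0]]
ft_force: [11.2, -4.3, 2.8]
grip_width: -0.0001
gripper_force: 5.1
```

```bash
python3 -c "
from h import *
st(); wings(cam('scene'))"
```

```text
t9.03 [ 0.5688 -0.0661  0.0573] az 55.7 z [ 0.0056 -0.0017 -1.    ] F [11.2 -4.3  2.8] q [-18.5  33.5  84.3   0.   61.9  15.8] -0.00012360515859191927
 wing -y 17 z 50/90 0.0835 0.0865 az -114.6
 wing +y 69 z 50/90 0.0831 0.0870 az 50.8
 dome 208 [0.0921122  0.09505745]
```

At the stop: the force rises to 12 N, and the dome is back at 95 mm with the wing at 87 mm. One more nudge, then back off away from the wing and up.

Request:
{"name": "send_rows", "arguments": {"deltas": [[[-0.0004,-0.001,0,0,0,0.01,-1],[0,0,0,0,0,0,-1],[0,0.006,0,0,0,0,-1],[0,0.015,0,0,0,0,-1],[0,0.02,0,0,0,0,-1],[0,0.02,0,0,0,0,-1],[0,0,-0.02,0,0,0,-1],[0,0,-0.04,0,0,0,-1],[0,0,-0.03,0,0,0,-1],[0,0,0,0,0,0,-1]]]}}

```text
time_s: 10.32
position: [0.6157, -0.0999, 0.1478]
tool_rot: [[0.571, 0.821, 0.001], [0.821, -0.571, -0.0], [0.0, 0.001, -1.0]]
ft_force: [0.3, 0.4, -0.6]
grip_width: 0.0
gripper_force: 0.0
```

```bash
python3 - <<'E'
from h import *
st(); d=cam("scene"); wings(d); rows(.522,-.320,.12,40,8)
P,*_=pts(d); h=cv2.cvtColor(d["image"],cv2.COLOR_RGB2HSV).astype(int)
m=(h[...,0]>105)&(h[...,0]<130)&(h[...,1]>150)&(h[...,2]>60)&(np.hypot(P[...,0]-.523,P[...,1]+.32)<.025)
print(m.sum(),np.median(P[m],0),np.percentile(P[m],95,axis=0),np.percentile(P[m],5,axis=0))
cv2.imwrite("pics/s6.png",cv2.resize(d["image"][140:290,140:400],None,fx=3,fy=3)[...,::-1])
E
```

```text
t10.32 [ 0.6157 -0.0999  0.1478] az 55.2 z [ 1.2e-03 -4.0e-04 -1.0e+00] F [ 0.3  0.4 -0.6] q [-20.1  32.5  68.8   0.   78.7  14.8] 3.122053437518067e-05
 wing -y 56 z 50/90 0.0821 0.0866 az -69.7
 wing +y 62 z 50/90 0.0822 0.0873 az 85.8
 dome 205 [0.09163716 0.09519071]
8 rows: [-0.0284  0.0096  0.0033 -0.0002  0.0001  0.0331]
100 [ 0.5268966  -0.31722526  0.06700576] [ 0.53687394 -0.30688034  0.0702409 ] [ 0.51549652 -0.32939417  0.06116681]
```

View pics/s6.png

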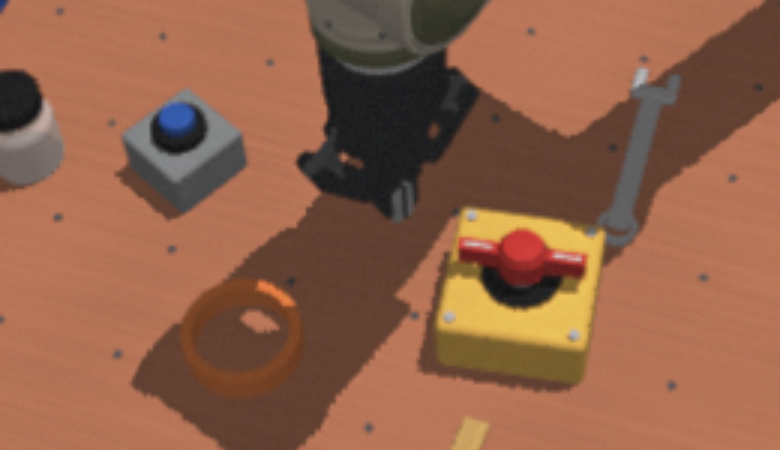

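Stop button is out, with its wings back at the rest angle (picture: dome at (522,257), wings as at the start). Now the reset, at about (0.523,-0.320).

Request:
{"name": "send_rows", "arguments": {"deltas": [[[-0.0284,0.0097,0.0033,0,0,0.0331,-1],[-0.0284,0.0097,0.0033,0,0,0.0331,-1],[-0.0284,0.0097,0.0033,0,0,0.0331,-1],[-0.0284,0.0097,0.0033,0,0,0.0331,-1],[-0.0284,0.0097,0.0033,0,0,0.0331,-1],[-0.0284,0.0097,0.0033,0,0,0.0331,-1],[-0.0284,0.0097,0.0033,0,0,0.0331,-1],[-0.0284,0.0097,0.0033,0,0,0.0331,-1],[0,0,0,0,0,0,-1],[0,0,0,0,0,0,-1]]]}}

```text
time_s: 11.62
position: [0.5232, -0.32, 0.1189]
tool_rot: [[0.766, 0.643, -0.002], [0.643, -0.766, 0.002], [-0.0, -0.003, -1.0]]
ft_force: [0.1, 0.6, 0.1]
grip_width: 0.0002
gripper_force: 0.0
```

```bash
python3 -c "
from h import *
st(); rows(.523,-.3195,.064,40,5)"
```

```text
t11.62 [ 0.5232 -0.32    0.1189] az 40.0 z [-0.0017  0.002  -1.    ] F [0.1 0.6 0.1] q [-42.5  33.1  72.8   0.   74.3   7.5] 0.0001546874061542204
5 rows: [ 0.     -0.0001  0.011  -0.0005  0.     -0.    ]
```

Request:
{"name": "send_rows", "arguments": {"deltas": [[[0,0,0.011,0,0,0,-1],[0,0,0.011,0,0,0,-1],[0,0,0.011,0,0,0,-1],[0,0,0.011,0,0,0,-1],[0,0,0.008,0,0,0,-1],[0,0,0.004,0,0,0,-1],[0,0,0,0,0,0,-1]]]}}

```text
time_s: 12.5
position: [0.5235, -0.321, 0.0639]
tool_rot: [[0.767, 0.642, -0.0], [0.642, -0.767, 0.0], [-0.0, -0.0, -1.0]]
ft_force: [-0.6, -0.6, -1.0]
grip_width: 0.0004
gripper_force: 0.0
```

Request:
{"name": "send_rows", "arguments": {"deltas": [[[0,0,0.002,0,0,0,-1],[0,0,0.002,0,0,0,-1],[0,0,0,0,0,0,-1]]]}}

```text
time_s: 12.88
position: [0.5234, -0.3209, 0.0599]
tool_rot: [[0.767, 0.642, -0.0], [0.642, -0.767, 0.0], [-0.0, -0.0, -1.0]]
ft_force: [-1.1, 0.7, 0.1]
grip_width: 0.0001
gripper_force: 0.0
```

Request:
{"name": "send_rows", "arguments": {"deltas": [[[0,0,0.002,0,0,0,-1],[0,0,0.001,0,0,0,-1],[0,0,0,0,0,0,-1]]]}}

```text
time_s: 13.25
position: [0.5236, -0.321, 0.0572]
tool_rot: [[0.767, 0.642, 0.0], [0.642, -0.767, -0.0], [0.0, 0.0, -1.0]]
ft_force: [0.6, 0.4, 2.3]
grip_width: -0.0005
gripper_force: 1.1
```

Contact as predicted. On to the bottom (TCP ≈0.052).

Request:
{"name": "send_rows", "arguments": {"deltas": [[[0,0,0.002,0,0,0,-1],[0,0,0.002,0,0,0,-1],[0,0,0.001,0,0,0,-1],[0,0,0,0,0,0,-1]]]}}

```text
time_s: 13.75
position: [0.5236, -0.3211, 0.0526]
tool_rot: [[0.767, 0.642, 0.001], [0.642, -0.767, -0.001], [0.0, 0.001, -1.0]]
ft_force: [-0.6, 1.0, 7.6]
grip_width: -0.0002
gripper_force: 3.9
```

Request:
{"name": "send_rows", "arguments": {"deltas": [[[0,0,0.001,0,0,0,-1],[0,0,0.001,0,0,0,-1],[0,0,0,0,0,0,-1]]]}}

```text
time_s: 14.12
position: [0.5237, -0.3212, 0.0524]
tool_rot: [[0.766, 0.642, 0.001], [0.642, -0.766, -0.002], [0.0, 0.002, -1.0]]
ft_force: [-4.6, 3.9, 21.5]
grip_width: 0.0002
gripper_force: 10.4
```

It has bottomed hard (21 N, 6 mm travel). Let go and lift.

Request:
{"name": "send_rows", "arguments": {"deltas": [[[0,0,-0.005,0,0,0,-1],[0,0,-0.015,0,0,0,-1],[0,0,-0.03,0,0,0,-1],[0,0,-0.04,0,0,0,-1],[0,0,-0.03,0,0,0,-1],[0,0,0,0,0,0,-1],[0,0,0,0,0,0,-1]]]}}

```text
time_s: 15.0
position: [0.5231, -0.3206, 0.1691]
tool_rot: [[0.767, 0.642, -0.001], [0.642, -0.767, 0.001], [-0.0, -0.002, -1.0]]
ft_force: [0.1, -0.0, 0.0]
grip_width: 0.0
gripper_force: 0.0
```

```bash
python3 - <<'E'
from h import *
st(); d=cam("scene"); wings(d); save(d,"end.png")
P,*_=pts(d); h=cv2.cvtColor(d["image"],cv2.COLOR_RGB2HSV).astype(int)
m=(h[...,0]>105)&(h[...,0]<130)&(h[...,1]>150)&(h[...,2]>60)&(np.hypot(P[...,0]-.523,P[...,1]+.32)<.025)
print(m.sum(),np.median(P[m],0))
E
```

```text
t15.00 [ 0.5231 -0.3206  0.1691] az 40.0 z [-0.0014  0.0013 -1.    ] F [ 0.1 -0.   0. ] q [-42.5  30.5  68.7   0.   80.9   7.5] 7.270853669149967e-07
 wing -y 59 z 50/90 0.0823 0.0869 az -70.8
 wing +y 60 z 50/90 0.0819 0.0870 az 86.6
 dome 212 [0.0917234  0.09513019]
99 [ 0.52749406 -0.31693744  0.0674774 ]
```

View pics/end.png

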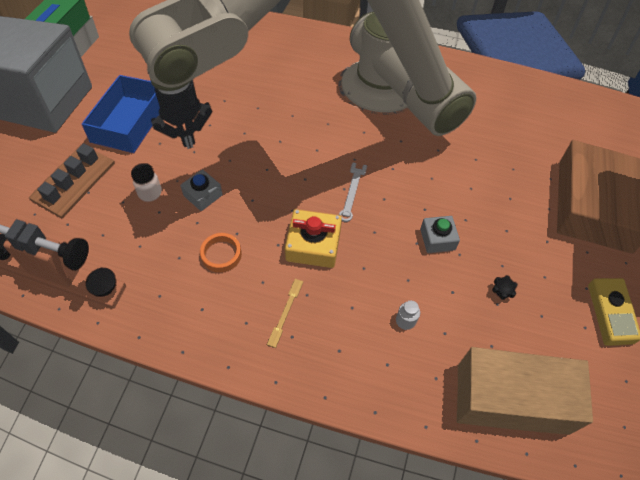

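The final view shows the stop out at (314,228), reset up at (200,182), all loose things where they were, and the gripper clear of everything.

```bash
python3 -c "
from rig import env
print(env.close_job())"
```

```text
the job is handed in; nothing more can be done
None
```

The job is handed in: the stop button was pushed fully in, twisted out clockwise and sprang back, then the reset was pressed fully down and released, with nothing else moved, in about 15 s.

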